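# Put the label printer back in service

### The arm

A 6-joint arm with a two-finger parallel gripper is mounted at the origin on the work surface. World frame = base frame: x ahead of the robot, y to its left, z up, the work surface at z = 0. Lengths are in m, angles in rad, forces in N, time in s.
With the tool pointing down it reaches from about 0.35 to 0.85 m from the base axis. Payload 8.1 kg.
Tool frame: the origin (TCP) lies on the centre line of the jaws, within the pads' length; the fingertips stand robot.tip_reach ahead of it and the grasp point (between the pads) lies 5 mm behind it (robot.tip_reach is the distance from the TCP to the fingertips, in m); z points along the fingers, y is the direction in which the jaws open and shut (so a half turn about z gives the same grasp; the last joint's range is limited). The gripper opens to 93 mm and grips with 3 to 60 N. Pads are 15 mm wide; open, the fingers measure 128 mm over their backs; the gripper's body (75 mm by 188 mm) begins 65 mm behind the grasp point.
Start: joints at [-1.313, 0.13, 1.488, -0, 1.523, -0.085], TCP at [0.202, -0.565, 0.233] pointing down, gripper open.
Joint ranges: [-2.96, 2.96], [-0.89, 2.26], [0.02, 2.5], [-1.34, 4.48], [0, 2.73], [-2.66, 2.66]. Speed limits (rad/s): [2.39, 2.39, 2.79, 3.14, 3.14, 3.14].

### API

Orientations are given as a rotation vector (axis times angle).
In Python, from plant import sensors, read_camera, robot gives the robot as it stands.
- The arm moves only by the tool play_rows, never from a script. Its argument "series" is a list that holds one entry, the list of rows, each a list of 5 numbers: the closure, from -1 (fully open) to 1 (shut), then the shift along the world's x, y, z in m, then the turn about the world's z in rad. A call has 1 to 8 rows; each row is the pose to reach, as a shift and turn from the pose commanded when the call began; what a row does not reach only later rows make up. A row lasts 1/10 s, in which the tool goes at most 50 mm and 8.59 degrees, less where a joint would pass 70% of its speed; a pose out of reach is approached as far as the arm can. A call with a gripper value outside its range is refused whole. The fingers move at their own pace and stop on an object; "force" is the grip in N (left out, the last holds). Time passes only in rows, so rows that repeat a pose let the fingers close. It gives the time, the measured TCP pose, the force and the opening at its end, in the units of the state.
- sensors.read_state(): the state, without advancing time (a new reading comes with each control period).
- read_camera(name): name is "side" or "top"; returns a dict with "color" (384x512x3 uint8, red, green, blue), "range_z" (384x512 float32, m along the optical axis (not along the pixel's ray), 0 where there is no reading), "intrinsics" (3x3 intrinsics, pixels), "rvec" (rotation vector, rad) and "tvec" (3), from world to camera coordinates, as OpenCV has them. Camera axes: x right, y down, z forward; pixel columns grow to the right and rows downward; lengths in m; the calibration is good to about 2 mm. A picture is of the moment at which its call begins.
- robot.close_job(): hands the job in, once; it reports no verdict.
The state is a dict: "t": time; "q": joint angles; "dq": joint speeds; "joint_torque": joint torques, N m; "tool_pos": TCP position; "orientation": TCP orientation; "force": force on the tool from outside, world axes, zero at the start; "wrist_torque": the same for the moment, N m; "opening": finger opening in m.
Only numpy, scipy, OpenCV 4.12 (cv2) and the standard library are available. Lean on these libraries where they do the work, as an engineer would, in place of code of your own. Each camera call takes 0.05 s, during which the arm holds its last target.

### The job

A new roll has just gone into the label printer, so get the printer running again with your closed fingers: push its open cover down until it clicks fully shut, then switch it on by pressing the raised rear end of the green rocker right down, then press the blue feed button fully in and let it come back up. Do not switch on while the cover is open or press feed before the printer is on, keep off the yellow pause button, and leave the things standing around the printer where they are.

Things in the scene. Friction and masses are not known exactly. Their poses are not given: they have to be found in the camera images.
- printer: Grey label printer with black cover, fixed: 280 mm deep (x), 200 wide (y). Origin: centre of its underside on the bench; x points level from front to rear (away from the robot at yaw 0), y left, z up. Its front 85 mm is a deck sloping 10 deg, 62 mm high in front, 77 mm at the rear, where the shut cover begins; on it from +y to -y green rocker, yellow button, blue button, about 60 mm apart.
- cover (a joint): Opening angle of the cover, rad: 0 shut, up to 1.3 open; starts 0.5 to 0.85. The stiff hinge stays where it is left (about 2 N at the lip moves it). A sprung catch is met at about 0.07 rad; some 3 to 8 N straight down on the lip snaps the cover past it to its stop, where it rests at 0 to 0.01.
- cover_hinge (a point): Point at mid-width on the cover's hinge axis, which runs along the printer's y at its rear, 80 mm above the bench, 130 mm behind the printer's origin.
- cover_lip (a point): Place to push: middle of the flat ribbed lip on the outside of the cover, at its free front edge; moves with it. The lip is 35 mm deep, 200 wide. Shut, it is level, 115 mm above the bench; relative to the hinge this point is then 163 mm forward (printer -x) and 35 mm up; the free edge is 17 mm further forward. Behind the lip the cover slopes up at 35 deg to 154 mm above the bench.
- power (a joint): Angle of the green power rocker, rad: 0 off (rear end raised), 0.4 on (rear end down, at its stop). It stays where it is left; about 2 N on the end moves it.
- power_end (a point): Top of the rocker's rear half, 15 mm from its pivot and 3 mm from its rear end; it moves with the rocker, going down about 6 mm. The rocker is 36 mm long (printer x), 24 wide; a white bar marks the rear half. Switched on, this half stands about 6.5 mm above the sloping deck.
- feed (a joint): Travel of the blue feed button, m: 0 up, 0.005 fully in. A spring lifts it again; about 5 N presses it fully in.
- feed_top (a point): Centre of the top of the round blue feed button, 24 mm across, at the right of the deck. It presses square to the deck (10 deg off vertical, down and to the rear) and stands 13 mm above the deck, 8 mm when in; a black collar 40 mm across around it is 4 mm high.
- pause (a joint): Travel of the yellow pause button, m: 0 up, 0.005 fully in. Not to be pressed.
- pause_top (a point): Centre of the top of the round yellow pause button, mid-deck between the rocker and the feed button; same size as the feed button.
- spare_roll: Spare label roll standing on end, white, 84 mm across, 100 high, 250 g, loose. Origin: centre of its underside.
- tub: Clear food tub with a red lid, 90 mm across, 85 high, loose. Origin: centre of its underside.
- squeeze: Yellow squeeze bottle with a red cap, 60 mm across, 150 high, loose. Origin: centre of its underside.
Mind the look-alikes: they are no part of the job. Of the things like the squeeze, leave any that is pink or turquoise; of the rest the larger one is meant.

How it is judged:
By the outcome, as a careful person would: the job done as asked, in the order asked, and still so for the second after the job is handed in, with the robot touching nothing.
It also fails if it takes over 45 s, if anything falls off the work surface, if the arm or the gripper's body presses on something with over 40 N, if the wrist force passes 120 N, or if a joint passes its speed limit or range.

## Working session

There is one attempt and no reset: what is moved stays moved. The work goes in short steps, Python scripts to look and compute and a tool call to move; the robot and the scene stay as the last step left them, time stands still between calls to the robot, and variables do not carry over. Pictures are saved under pics/ and viewed, and the job is handed in when it is done.

Besides the shell and the picture viewer there is one more tool, called after "Request:" in YAML: its name, and indented under it one key for each argument. play_rows: Moves the arm, as the interface text tells. Its arguments: {"type":"object","properties":{"series":{"type":"array","items":{"type":"array","items":{"type":"array","items":{"type":"number"}}}},"force":{"type":"number"}},"required":["series"]}

```bash
mkdir -p pics; ls; python3 - <<'E'
from plant import sensors, read_camera, robot
import cv2, numpy as np
print(robot.tip_reach, sensors.read_state())
for n in ("side","top"):
    c=read_camera(n); cv2.imwrite(f"pics/{n}0.png",cv2.cvtColor(c["color"],cv2.COLOR_RGB2BGR))
    np.savez(f"{n}0.npz",**c); print(n,c["intrinsics"],c["rvec"],c["tvec"])
E
```

```text
pics
0.014 {'t': 0.0, 'q': array([-1.31338601e+00,  1.31170360e-01,  1.48929308e+00,  1.35287369e-05,
        1.52301396e+00, -8.53950065e-02]), 'dq': array([-0.00263513,  0.00035619,  0.00182767, -0.00132327,  0.00022161,
       -0.00034476]), 'joint_torque': array([ 8.19494799e-04, -5.59832740e+01, -4.91768432e+01,  7.66322203e-02,
        3.50205728e-02, -1.65181036e-04]), 'tool_pos': array([ 0.20156412, -0.56453706,  0.23157437]), 'orientation': array([-3.09370606e+00, -5.35523065e-01,  2.33030556e-04]), 'force': array([-0.12962369, -0.56990696,  0.14554885]), 'wrist_torque': array([ 0.01334601, -0.00873156,  0.02135564]), 'opening': 0.09305527688920279}
side [[350.54445234   0.         251.45950038]
 [  0.         350.54445234 181.06941047]
 [  0.           0.           1.        ]] [ 2.10494841 -0.78402911  0.36896624] [-0.4287281   0.34732077  0.49517767]
top [[400.8143802    0.         249.37712807]
 [  0.         400.8143802  195.01276456]
 [  0.           0.           1.        ]] [ 1.95815126 -2.25742788  0.24151412] [0.12428143 0.61022284 0.93801173]
```

View pics/side0.png

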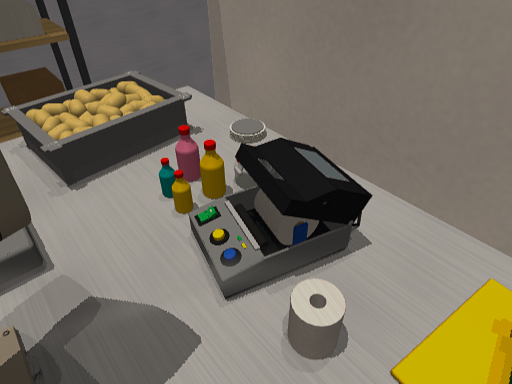

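View pics/top0.png

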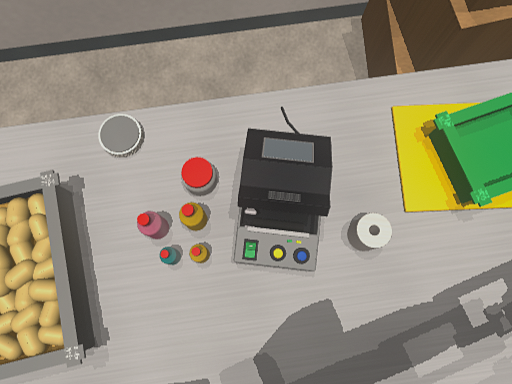

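The side view shows the rocker at (208,214), the pause button at (219,236) and the feed button at (231,255). In the top view they are at (250,250), (278,254) and (302,256). The cover is open, and the spare roll stands at (372,232) in the top view.

```bash
cat > h.py <<'E'
import cv2, numpy as np
def cam(c):
    R,_=cv2.Rodrigues(c["rvec"]); return c["intrinsics"],R,c["tvec"].reshape(3)
def deproj(c):
    K,R,t=cam(c); z=c["range_z"]; v,u=np.indices(z.shape)
    p=np.stack([(u-K[0,2])/K[0,0]*z,(v-K[1,2])/K[1,1]*z,z],-1)
    return (p-t)@R
def ray(c,uv,h):
    K,R,t=cam(c); d=R.T@np.linalg.inv(K)@np.array([uv[0],uv[1],1.]); o=-R.T@t
    return o+d*(h-o[2])/d[2]
def proj(c,P):
    K,R,t=cam(c); return cv2.projectPoints(np.float64(P).reshape(-1,1,3),R,t,K,None)[0][:,0]
def tri(c1,u1,c2,u2):
    P=[c["intrinsics"]@np.c_[cam(c)[1],cam(c)[2]] for c in (c1,c2)]
    X=cv2.triangulatePoints(P[0],P[1],np.float64(u1).reshape(2,1),np.float64(u2).reshape(2,1)); return (X[:3]/X[3]).ravel()
def blob(c,lo,hi,box):
    h=cv2.cvtColor(c["color"],cv2.COLOR_RGB2HSV); m=cv2.inRange(h,np.array(lo),np.array(hi))
    k=np.zeros_like(m); x0,y0,x1,y1=box; k[y0:y1,x0:x1]=m[y0:y1,x0:x1]
    n,l,s,ce=cv2.connectedComponentsWithStats(k); i=1+np.argmax(s[1:,4]); return ce[i],s[i],l==i
E
python3 - <<'E'
from h import *
T=dict(np.load("top0.npz"));S=dict(np.load("side0.npz"))
PT,PS=deproj(T),deproj(S)
for nm,lo,hi,bt,bs in [("rock",(45,80,40),(85,255,255),(235,235,265,265),(190,200,225,228)),("pause",(20,100,80),(35,255,255),(266,240,290,268),(205,225,232,246)),("feed",(100,100,60),(130,255,255),(290,244,314,268),(218,244,245,268))]:
    a,sa,ma=blob(T,lo,hi,bt);b,sb,mb=blob(S,lo,hi,bs)
    print(nm,a.round(1),sa,b.round(1),sb,"tri",tri(T,a,S,b).round(4),"dT",np.median(PT[ma],0).round(4),"dS",np.median(PS[mb],0).round(4))
h=lambda uv,z:print(uv,ray(T,uv,z).round(3))
print("roll/tub etc"); h((374,231),.1); h((197,172),.085); h((188,211),.15)
# cover pts
for c,P,box in((T,PT,(238,128,334,220)),(S,PS,(232,135,372,220))):
    x0,y0,x1,y1=box; g=cv2.cvtColor(c["color"],cv2.COLOR_RGB2GRAY)
    im=cv2.resize(c["color"][y0-10:y1+60,x0-10:x1+20],None,fx=5,fy=5,interpolation=0)[:,:,::-1]; cv2.imwrite(f"pics/z{x0}.png",cv2.resize(im,None,fx=.9,fy=.9))
    print(im.shape)
E
```

```text
rock [250.  249.6] [245 242  11  16 153] [207.3 214.1] [198 206  20  17 177] tri [0.4874 0.0541 0.0725] dT [0.4857 0.0547 0.0764] dS [0.488  0.0512 0.0733]
pause [277.6 253. ] [273 248  10  11  83] [218.2 234. ] [212 229  13  11 111] tri [ 0.4696 -0.0103  0.0756] dT [ 0.4683 -0.0094  0.0814] dS [ 0.4686 -0.0139  0.0791]
feed [301.4 255.6] [297 251  10  10  78] [229.6 253.8] [224 248  12  12 120] tri [ 0.4551 -0.0657  0.077 ] dT [ 0.4542 -0.0647  0.0819] dS [ 0.4552 -0.0679  0.0795]
roll/tub etc
(374, 231) [ 0.486 -0.242  0.1  ]
(197, 172) [0.694 0.158 0.085]
(188, 211) [0.586 0.183 0.15 ]
(810, 630, 3)
(775, 850, 3)
```

View pics/z238.png

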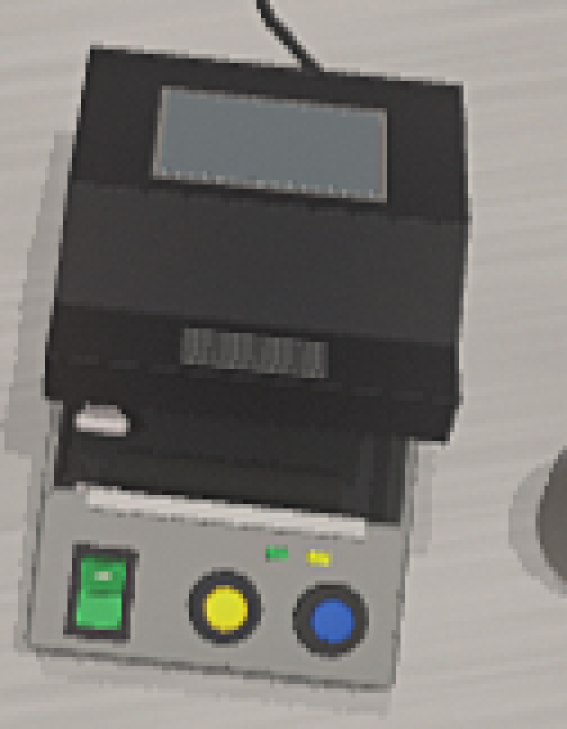

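View pics/z232.png

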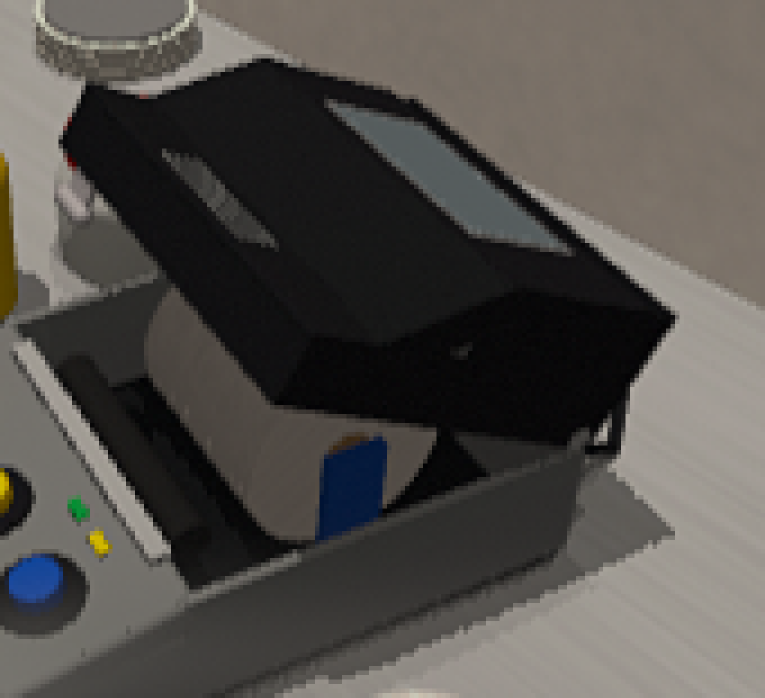

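```bash
python3 - <<'E'
from h import *
T=dict(np.load("top0.npz"));S=dict(np.load("side0.npz"))
PT,PS=deproj(T),deproj(S)
# front deck corners
a=ray(T,(234.9,261.8),.062);b=ray(T,(314.7,270.5),.062);d=b-a
print("front corners",a.round(4),b.round(4),np.hypot(*d[:2]),"yaw",np.arctan2(-d[0],-d[1])*-1)
# deck plane fit via top depth
f=np.array([.4548,-.0658]);p=np.array([.4688,-.0107]); print("yaw btn",np.arctan2(-(p-f)[0],(p-f)[1]))
yaw=np.arctan2(-(p-f)[0],(p-f)[1])
for y in (yaw,):
    ex=np.array([np.cos(y),np.sin(y)]);ey=np.array([-np.sin(y),np.cos(y)])
    print("feed from front corners mid",((f-(a+b)[:2]/2)@ex),((f-(a+b)[:2]/2)@ey))
# ribs patch and lip
def plane(P):
    c=np.median(P,0); P=P[np.linalg.norm(P-c,axis=1)<.06]; c=P.mean(0); n=np.linalg.svd(P-c)[2][2]; n*=np.sign(n[2]); return c,n,np.std((P-c)@n)
for nm,P,poly in (("T ribs",PT,[(269,191.5),(300,195),(300,201.5),(269,198)]),("S ribs",PS,[(259,160),(264,160),(283,179),(276,179)]),("T slope",PT,[(245,162),(328,170),(328,192),(245,184)]),("S slope",PS,[(268,150),(285,145),(330,182),(310,198)]),("T top",PT,[(253,133),(326,140),(327,160),(250,154)])):
    m=np.zeros(P.shape[:2],np.uint8); cv2.fillPoly(m,[np.int32(np.round(poly))],1); Q=P[m>0];Q=Q[np.abs(Q[:,2])<.5]
    c,n,s=plane(Q); print(nm,len(Q),c.round(4),n.round(3),"tilt to rear deg",np.degrees(np.arctan2(n[:2]@ex,n[2])).round(1),s.round(4), (n[:2]@ey).round(3))
E
```

```text
front corners [0.4632 0.0949 0.062 ] [ 0.4154 -0.0932  0.062 ] 0.1940636766289415 yaw -0.24873905075149177
yaw btn -0.24881823470238779
feed from front corners mid 0.03141814147100343 -0.060795384790074875
T ribs 238 [ 0.5791 -0.0356  0.1936] [ 0.518 -0.131  0.845] tilt to rear deg 32.3 0.0012 0.0
S ribs 140 [ 0.5814 -0.0389  0.1912] [ 0.498 -0.134  0.857] tilt to rear deg 31.0 0.0004 -0.007
T slope 1916 [ 0.6246 -0.047   0.1859] [-0.072  0.021  0.997] tilt to rear deg -4.3 0.0016 0.002
S slope 1306 [ 0.6263 -0.0773  0.1844] [-0.076  0.02   0.997] tilt to rear deg -4.5 0.0007 0.001
T top 1633 [ 0.7007 -0.0663  0.1644] [ 0.461 -0.12   0.879] tilt to rear deg 28.5 0.0011 -0.003
```

Estimates so far: printer yaw is about -0.249, the origin is near (0.5735, -0.034), and the cover is open about 0.54 rad. The lip is near (0.580, -0.037, 0.193). I'll close the fingers and move above the lip.

Request:
play_rows:
  series:
    - [[1,0.026,0.036,0.01,-0.05],[1,0.052,0.073,0.02,-0.13],[1,0.079,0.11,0.03,-0.21],[1,0.105,0.146,0.035,-0.29],[1,0.131,0.182,0.035,-0.37],[1,0.158,0.219,0.035,-0.45],[1,0.184,0.256,0.035,-0.53],[1,0.21,0.292,0.035,-0.592]]
  force: 20

```text
t: 0.9
tool_pos: [0.4123, -0.2713, 0.2673]
orientation: [-3.116, 0.396, 0.0]
force: [0.7, -0.1, 0.6]
opening: 0.0341
```

Request:
play_rows:
  series:
    - [[1,0.026,0.036,0,0],[1,0.052,0.073,0,0],[1,0.079,0.11,0,0],[1,0.105,0.146,0,0],[1,0.131,0.182,0,0],[1,0.155,0.215,0,0],[1,0.17,0.236,0,0],[1,0.17,0.236,0,0]]

```text
t: 1.7
tool_pos: [0.5825, -0.0341, 0.2666]
orientation: [-3.117, 0.385, 0.002]
force: [-0.5, -0.0, -0.2]
opening: 0.0006
```

```bash
python3 - <<'E'
from plant import sensors, read_camera, robot
import cv2, numpy as np
s=sensors.read_state(); print(s["t"],s["tool_pos"],s["orientation"],s["opening"],s["force"],s["q"])
R=cv2.Rodrigues(s["orientation"])[0]; print(R.round(3))
ims=[]
for n in ("side","top"):
    c=read_camera(n); ims.append(c["color"]); np.savez(f"{n}1.npz",**c)
cv2.imwrite("pics/b1.png",cv2.resize(np.hstack([ims[0][100:330,150:420],ims[1][90:320,200:420]])[:,:,::-1],None,fx=1.6,fy=1.6))
E
```

```text
1.7 [ 0.58254979 -0.03406291  0.26663769] [-3.11703534e+00  3.84514755e-01  1.98352477e-03] 0.0005557377603944109 [-0.46878532 -0.03805072 -0.22950847] [-1.46820208e-01  7.52378378e-02  1.48555586e+00  8.98900810e-04
  1.58208409e+00  1.66946377e+00]
[[ 0.97  -0.243 -0.001]
 [-0.243 -0.97   0.001]
 [-0.001 -0.001 -1.   ]]
```

View pics/b1.png

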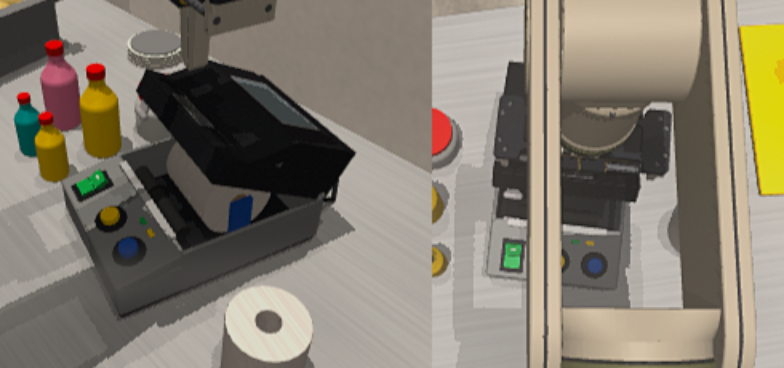

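Request:
play_rows:
  series:
    - [[1,0,0,-0.02,0],[1,0,0,-0.04,0],[1,0,0,-0.05,0],[1,-0.001,0,-0.056,0],[1,-0.006,0.002,-0.062,0],[1,-0.01,0.003,-0.068,0],[1,-0.015,0.004,-0.074,0],[1,-0.015,0.004,-0.074,0]]

```text
t: 2.6
tool_pos: [0.5657, -0.0328, 0.1929]
orientation: [-3.117, 0.39, 0.002]
force: [-0.5, 0.4, -0.7]
opening: 0.0002
```

```bash
cat > look.py <<'E'
import sys
from plant import sensors, read_camera, robot
import cv2, numpy as np
s=sensors.read_state(); print(s["t"],s["tool_pos"].round(4),s["force"].round(2))
t=sys.argv[1]; ims=[]
for n in ("side","top"):
    c=read_camera(n); ims.append(c["color"]); np.savez(f"{n}{t}.npz",**c)
cv2.imwrite(f"pics/b{t}.png",cv2.resize(np.hstack([ims[0][100:330,150:420],ims[1][90:320,200:420]])[:,:,::-1],None,fx=1.6,fy=1.6))
E
python3 look.py 2
```

```text
2.6 [ 0.5657 -0.0328  0.1929] [-0.5   0.44 -0.68]
```

View pics/b2.png

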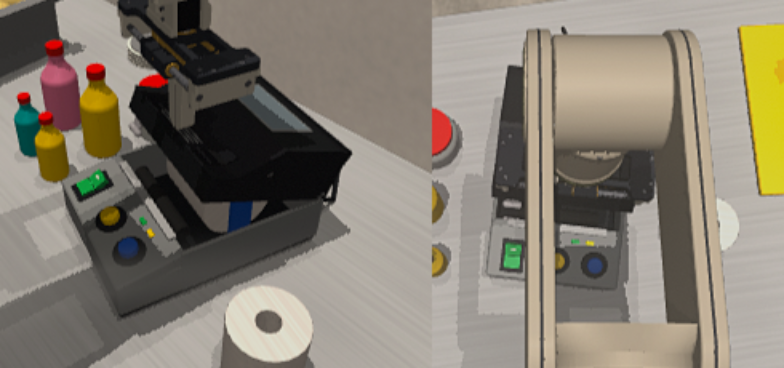

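Request:
play_rows:
  series:
    - [[1,-0.005,0.001,-0.008,0],[1,-0.009,0.002,-0.015,0],[1,-0.013,0.003,-0.023,0],[1,-0.016,0.004,-0.031,0],[1,-0.019,0.005,-0.039,0],[1,-0.022,0.006,-0.047,0],[1,-0.023,0.006,-0.051,0],[1,-0.023,0.006,-0.051,0]]

```text
t: 3.5
tool_pos: [0.5431, -0.0269, 0.1419]
orientation: [-3.117, 0.39, 0.002]
force: [-0.0, -0.3, 0.5]
opening: 0.0005
```

Request:
play_rows:
  series:
    - [[1,-0.001,0,-0.003,0],[1,-0.002,0,-0.006,0],[1,-0.002,0,-0.009,0],[1,-0.003,0,-0.012,0],[1,-0.003,0,-0.014,0],[1,-0.003,0,-0.016,0],[1,-0.003,0,-0.016,0]]

```text
t: 4.2
tool_pos: [0.5406, -0.0271, 0.1289]
orientation: [3.117, -0.39, -0.0]
force: [-12.1, 2.2, 21.6]
opening: 0.0004
```

```bash
python3 look.py 3
```

```text
4.2 [ 0.5406 -0.0271  0.1289] [-12.12   2.23  21.63]
```

View pics/b3.png

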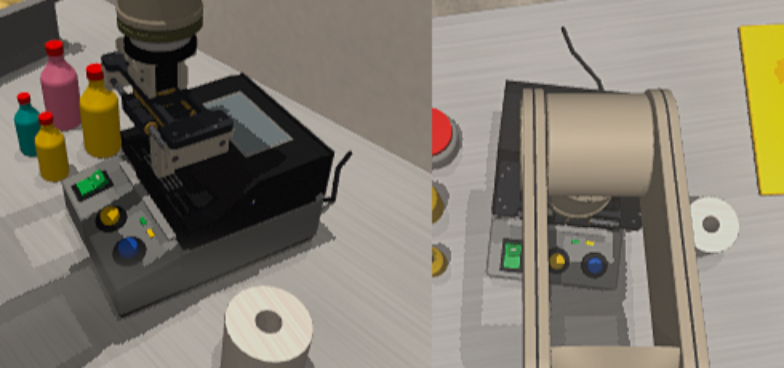

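Fingertip height 0.115 with 21 N of push shows the cover is at its stop. I'll lift and check.

Request:
play_rows:
  series:
    - [[1,0,0,0.02,0],[1,0,0,0.05,0],[1,-0.02,0.02,0.06,0],[1,-0.04,0.05,0.06,0],[1,-0.048,0.07,0.06,0],[1,-0.048,0.07,0.06,0]]

```text
t: 4.9
tool_pos: [0.4917, 0.0447, 0.1864]
orientation: [-3.117, 0.387, 0.001]
force: [-0.1, -0.1, 0.9]
opening: 0.0002
```

```bash
python3 look.py 4; python3 - <<'E'
from h import *
T=dict(np.load("top4.npz"));S=dict(np.load("side4.npz")); PS=deproj(S)
O=np.array([.5735,-.0343]);y=-.249;ex=np.array([np.cos(y),np.sin(y)]);ey=np.array([-np.sin(y),np.cos(y)])
loc=lambda P:np.c_[(P[...,:2]-O)@ex,(P[...,:2]-O)@ey,P[...,2]]
L=loc(PS.reshape(-1,3))
for x in range(-50,60,10):
    m=(abs(L[:,0]-x/1e3)<.003)&(abs(L[:,1]+.06)<.03)&(L[:,2]>.05)&(L[:,2]<.17)
    print(x,m.sum(),np.median(L[m,2]).round(4) if m.any() else 0)
for n,c in(("S",S),("T",T)):
    cv2.imwrite(f"pics/r4{n}.png",cv2.resize(c["color"][195:235,185:235] if n=="S" else c["color"][230:275,230:320],None,fx=8,fy=8,interpolation=2)[:,:,::-1])
E
```

```text
4.9 [0.4917 0.0447 0.1864] [-0.12 -0.12  0.94]
-50 133 0.0951
-40 86 0.1135
-30 74 0.1134
-20 71 0.1135
-10 98 0.1154
0 100 0.1216
10 100 0.1289
20 103 0.1361
30 108 0.1429
40 74 0.1488
50 70 0.149
```

View pics/b4.png

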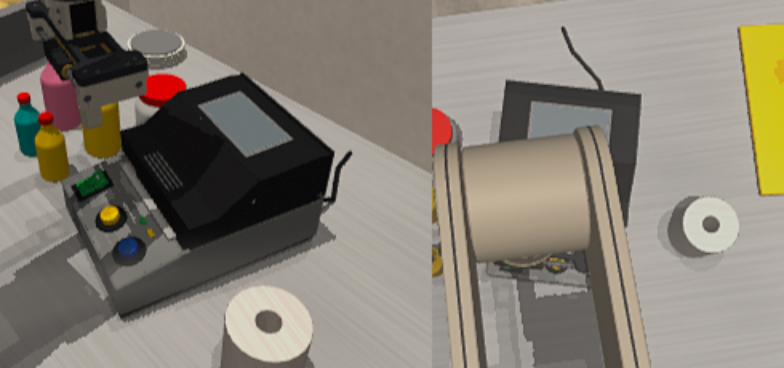

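View pics/r4S.png

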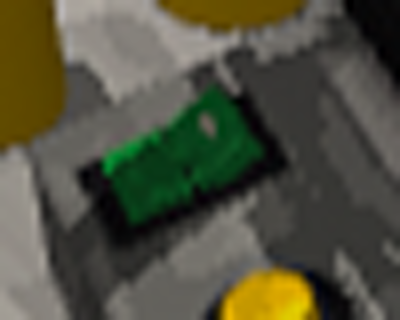

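View pics/r4T.png

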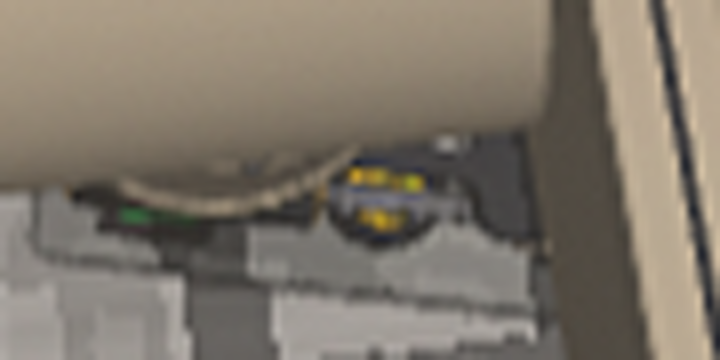

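```bash
python3 - <<'E'
from h import *
T=dict(np.load("top0.npz"));S=dict(np.load("side0.npz"));PS=deproj(S);PT=deproj(T)
O=np.array([.5735,-.0343]);y=-.249;ex=np.array([np.cos(y),np.sin(y)]);ey=np.array([-np.sin(y),np.cos(y)])
loc=lambda P:np.round(np.r_[(P[:2]-O)@ex,(P[:2]-O)@ey,P[2]],4)
w=tri(T,(250.7,246.0),S,(210.7,210.0)); print("bar",w.round(4),loc(w))
for nm,c,P,box in(("T",T,PT,(235,235,265,268)),("S",S,PS,(190,200,225,228))):
    _,st,m=blob(c,(45,80,40),(85,255,255),box)
    Q=np.array([loc(p) for p in P[m]]); print(nm,np.percentile(Q,[2,50,98],axis=0).round(4))
    for a in np.arange(-.13,-.08,.006):
        k=abs(Q[:,0]-a)<.003
        if k.sum()>3: print(round(a,3),k.sum(),np.median(Q[k,2]).round(4),np.median(Q[k,1]).round(4))
# rays at rear edge / front edge
print("rear S",loc(ray(S,(215.4,209.7),.083)),"front S",loc(ray(S,(199.6,219.4),.069)))
for nm,uv,z in(("rearT",(251,242.2),.083),("frontT",(249.2,257.5),.069)): print(nm,loc(ray(T,uv,z)))
for q in ((.4548,-.0658,.08),(.4688,-.0107,.08)): print(loc(np.array(q)))
E
```

```text
bar [0.495  0.0512 0.0814] [-0.0971  0.0635  0.0814]
T [[-0.1243  0.0534  0.0701]
 [-0.1069  0.0645  0.0764]
 [-0.0876  0.076   0.0854]]
-0.124 17 0.0729 0.0651
-0.118 25 0.0739 0.0658
-0.112 25 0.0746 0.064
-0.106 26 0.0766 0.067
-0.1 23 0.0804 0.0607
-0.094 23 0.084 0.0659
-0.088 13 0.0782 0.0618
S [[-0.122   0.0504  0.0676]
 [-0.1037  0.0609  0.0733]
 [-0.0849  0.0849  0.0827]]
-0.124 9 0.0708 0.0589
-0.118 28 0.0712 0.0621
-0.112 29 0.0725 0.0634
-0.106 27 0.0732 0.0614
-0.1 32 0.0764 0.0608
-0.094 29 0.0798 0.0573
-0.088 18 0.0801 0.0589
-0.082 5 0.0725 0.0755
rear S [-0.087   0.0579  0.083 ] front S [-0.1225  0.06    0.069 ]
rearT [-0.0894  0.064   0.083 ]
frontT [-0.1252  0.0646  0.069 ]
[-0.1073 -0.0598  0.08  ]
[-0.1073 -0.0029  0.08  ]
```

The cover is level and shut, with the lip profile flat. Next is the rocker: its end is near printer x = -0.091, y = 0.062, with its top at about 0.082.

Request:
play_rows:
  series:
    - [[1,0.005,0.0055,-0.03,0],[1,0.005,0.0055,-0.06,0],[1,0.005,0.0055,-0.078,0],[1,0.005,0.0055,-0.083,0],[1,0.005,0.0055,-0.087,0],[1,0.005,0.0055,-0.09,0],[1,0.005,0.0055,-0.092,0],[1,0.005,0.0055,-0.092,0]]

```text
t: 5.8
tool_pos: [0.4989, 0.0482, 0.0958]
orientation: [-3.117, 0.391, -0.004]
force: [0.7, -0.7, 2.5]
opening: 0.0006
```

```bash
python3 look.py 5
```

```text
5.8 [0.4989 0.0482 0.0958] [ 0.69 -0.75  2.46]
```

View pics/b5.png

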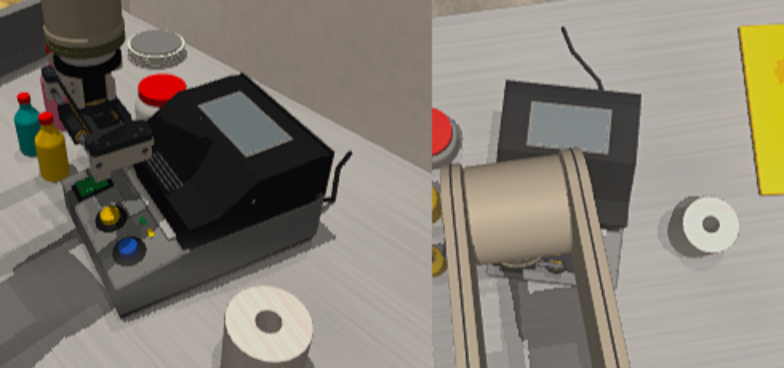

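Request:
play_rows:
  series:
    - [[1,0,0,-0.001,0],[1,0,0,-0.002,0],[1,0,0,-0.003,0],[1,0,0,-0.004,0],[1,0,0,-0.004,0]]

```text
t: 6.4
tool_pos: [0.4982, 0.0485, 0.0918]
orientation: [-3.117, 0.39, -0.001]
force: [-2.3, -0.4, 10.7]
opening: 0.0003
```

Request:
play_rows:
  series:
    - [[1,0,0,-0.001,0],[1,0,0,-0.002,0],[1,0,0,-0.002,0]]

```text
t: 6.7
tool_pos: [0.4984, 0.0485, 0.0914]
orientation: [-3.117, 0.39, -0.002]
force: [-10.5, -0.4, 26.7]
opening: 0.0003
```

```bash
python3 -c "
from plant import sensors; s=sensors.read_state(); print(s['tool_pos'],s['force'])"
```

```text
[0.49840324 0.04854639 0.09138438] [-10.52317452  -0.44661309  26.70127421]
```

Request:
play_rows:
  series:
    - [[1,0,0,0.01,0],[1,0,0,0.04,0],[1,-0.01,-0.02,0.07,0],[1,-0.025,-0.055,0.08,0],[1,-0.038,-0.09,0.08,0],[1,-0.047,-0.1135,0.08,0],[1,-0.047,-0.1135,0.08,0]]

```text
t: 7.4
tool_pos: [0.4492, -0.067, 0.1681]
orientation: [3.116, -0.395, -0.003]
force: [-0.5, 0.0, 0.0]
opening: 0.0006
```

```bash
python3 look.py 6;  python3 - <<'E'
from h import *
S=dict(np.load("side6.npz"));PS=deproj(S)
O=np.array([.5735,-.0343]);y=-.249;ex=np.array([np.cos(y),np.sin(y)]);ey=np.array([-np.sin(y),np.cos(y)])
loc=lambda P:np.round(np.r_[(P[:2]-O)@ex,(P[:2]-O)@ey,P[2]],4)
_,st,m=blob(S,(45,80,40),(85,255,255),(190,200,225,228))
Q=np.array([loc(p) for p in PS[m]])
for a in np.arange(-.13,-.08,.006):
        k=abs(Q[:,0]-a)<.003
        if k.sum()>3: print(round(a,3),k.sum(),np.median(Q[k,2]).round(4))
L=np.array([loc(p) for p in PS.reshape(-1,3)])
for x in range(-50,60,20):
    k=(abs(L[:,0]-x/1e3)<.003)&(abs(L[:,1]+.06)<.03)&(L[:,2]>.05)&(L[:,2]<.17); print(x,k.sum(),np.median(L[k,2]) if k.any() else 0)
cv2.imwrite("pics/r6.png",cv2.resize(S["color"][190:280,180:260],None,fx=7,fy=7,interpolation=2)[:560,:,::-1])
E
```

```text
7.4 [ 0.4492 -0.067   0.1681] [-0.47  0.01  0.02]
-0.124 26 0.0757
-0.118 30 0.0761
-0.112 24 0.0747
-0.106 30 0.0733
-0.1 25 0.0744
-0.094 27 0.0749
-0.088 14 0.0754
-50 117 0.0966
-30 71 0.1132
-10 93 0.1148
10 101 0.1289
30 105 0.1429
50 76 0.14915
```

View pics/b6.png

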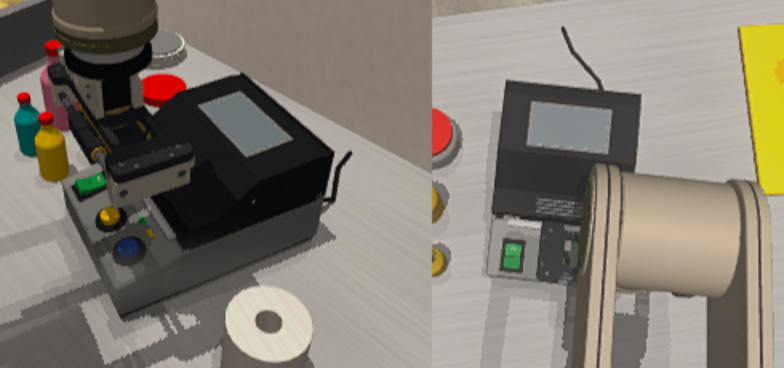

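View pics/r6.png

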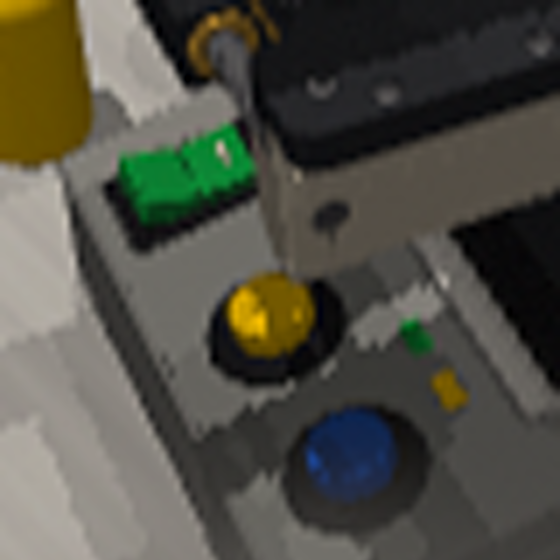

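The rocker's rear half now lies parallel to the deck, so it is on. The cover is still shut and the pause button is untouched. Next I'll press feed.

Request:
play_rows:
  series:
    - [[1,0.002,0.002,-0.03,0],[1,0.002,0.002,-0.06,0],[1,0.002,0.002,-0.07,0],[1,0.002,0.002,-0.073,0],[1,0.002,0.002,-0.075,0],[1,0.002,0.002,-0.077,0],[1,0.002,0.002,-0.078,0],[1,0.002,0.002,-0.078,0]]

```text
t: 8.3
tool_pos: [0.4535, -0.063, 0.0916]
orientation: [-3.117, 0.39, -0.003]
force: [-1.6, 3.1, 4.0]
opening: 0.0004
```

Request:
play_rows:
  series:
    - [[1,0,0,-0.001,0],[1,0,0,-0.001,0]]

```text
t: 8.5
tool_pos: [0.4537, -0.063, 0.0912]
orientation: [-3.117, 0.39, -0.003]
force: [-4.7, 5.2, 11.3]
opening: 0.0007
```

Request:
play_rows:
  series:
    - [[1,0,0,-0.001,0],[1,0,0,-0.002,0],[1,0,0,-0.002,0]]

```text
t: 8.8
tool_pos: [0.4539, -0.063, 0.0908]
orientation: [-3.117, 0.39, -0.004]
force: [-11.6, 6.2, 25.6]
opening: 0.0003
```

```bash
python3 look.py 7; python3 - <<'E'
import numpy as np,cv2
S=np.load("side7.npz")
cv2.imwrite("pics/r7.png",cv2.resize(S["color"][190:280,180:260],None,fx=7,fy=7,interpolation=2)[:560,:,::-1])
E
```

```text
8.8 [ 0.4539 -0.063   0.0908] [-11.63   6.19  25.63]
```

View pics/r7.png

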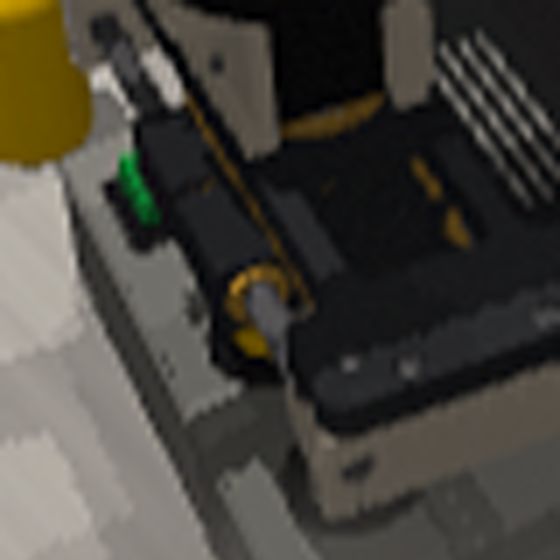

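The stop is at a fingertip height of 0.0768, against about 0.077 expected for fully in. I'll lift off now.

Request:
play_rows:
  series:
    - [[1,0,0,0.005,0],[1,0,0,0.02,0],[1,0,0,0.05,0],[1,0,-0.02,0.09,0],[1,0,-0.06,0.13,0],[1,0,-0.1,0.16,0],[1,0,-0.14,0.17,0],[1,0,-0.18,0.17,0]]

```text
t: 9.7
tool_pos: [0.4539, -0.2464, 0.2616]
orientation: [3.113, -0.39, 0.01]
force: [1.1, -0.1, 0.5]
opening: 0.0006
```

Request:
play_rows:
  series:
    - [[1,-0.02,-0.04,0,0],[1,-0.04,-0.08,0,0],[1,-0.06,-0.12,0,0],[1,-0.08,-0.16,0,0],[1,-0.1,-0.2,0,0],[1,-0.1,-0.2,0,0],[1,-0.1,-0.2,0,0]]

```text
t: 10.4
tool_pos: [0.3519, -0.4441, 0.2574]
orientation: [3.117, -0.395, -0.0]
force: [0.3, -0.4, 0.1]
opening: 0.0007
```

```bash
python3 look.py 8;  python3 - <<'E'
from h import *
S=dict(np.load("side8.npz"));PS=deproj(S);T=dict(np.load("top8.npz"));T0=dict(np.load("top0.npz"));S0=dict(np.load("side0.npz"))
O=np.array([.5735,-.0343]);y=-.249;ex=np.array([np.cos(y),np.sin(y)]);ey=np.array([-np.sin(y),np.cos(y)])
def locm(P): return np.c_[(P[:,:2]-O)@ex,(P[:,:2]-O)@ey,P[:,2]]
for nm,lo,hi,bs in [("pause",(20,100,60),(35,255,255),(205,225,232,246)),("feed",(100,100,40),(130,255,255),(218,244,245,268))]:
    for c in(S0,S):
        b,st,m=blob(c,lo,hi,bs); print(nm,b.round(2),st,np.median(locm(deproj(c)[m]),0).round(4))
_,st,m=blob(S,(45,80,40),(85,255,255),(190,200,225,228)); Q=locm(PS[m])
for a in np.arange(-.124,-.08,.006):
    k=abs(Q[:,0]-a)<.003; print(round(a,3),k.sum(),np.median(Q[k,2]).round(4))
L=locm(PS.reshape(-1,3))
for x in (-40,-20,10,30,50):
    k=(abs(L[:,0]-x/1e3)<.003)&(abs(L[:,1]+.06)<.03)&(L[:,2]>.05)&(L[:,2]<.17); print(x,k.sum(),np.median(L[k,2]))
cv2.imwrite("pics/s8.png",np.vstack([np.hstack([S0["color"][60:380,130:400],S["color"][60:380,130:400]])])[:,:,::-1])
cv2.imwrite("pics/t8.png",np.vstack([np.hstack([T0["color"][60:330,90:420],T["color"][60:330,90:420]])])[:,:,::-1])
E
```

```text
10.4 [ 0.3519 -0.4441  0.2574] [ 0.32 -0.39  0.12]
pause [218.12 234.2 ] [212 229  13  12 119] [-0.1069 -0.0066  0.0789]
pause [218.16 234.23] [212 229  13  12 120] [-0.1071 -0.0065  0.0789]
feed [229.64 253.68] [223 248  14  12 126] [-0.1064 -0.0615  0.0794]
feed [229.69 253.68] [223 248  14  12 124] [-0.1068 -0.0616  0.0794]
-0.124 25 0.0748
-0.118 30 0.0756
-0.112 26 0.0748
-0.106 27 0.0734
-0.1 26 0.0741
-0.094 23 0.0751
-0.088 20 0.0755
-0.082 2 0.0712
-40 86 0.1134781406551855
-20 72 0.11347401020064501
10 105 0.12884972177511028
30 101 0.14264415700625466
50 69 0.1490192628339701
```

View pics/s8.png

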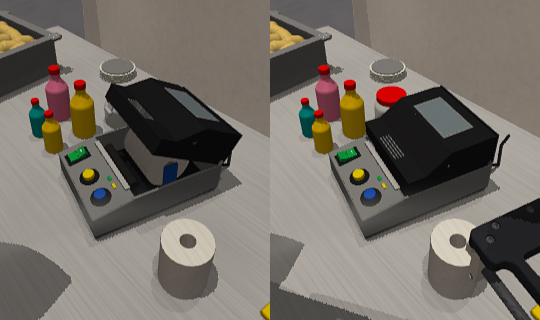

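View pics/t8.png

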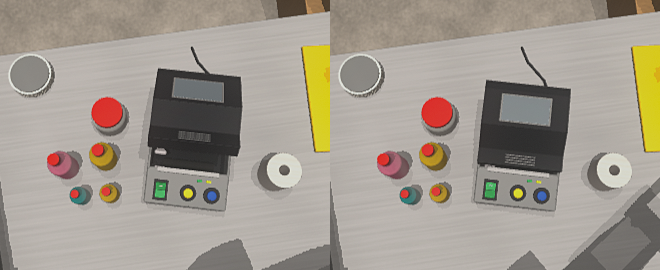

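The before/after views show the cover shut, the rocker on and both buttons up. The roll (281,170), tub and bottles haven't moved, and the arm is clear.

```bash
python3 -c "
from plant import robot; print(robot.close_job())"
```

```text
the job is handed in; nothing more can be done
None
```

The printer job is done and handed in at about 10.5 s. With closed fingers I did the three steps in order: shut the cover, switched on the rocker, then pressed the feed button and let it come back up.

- **Cover:** I pushed the lip down along its arc past the catch until it met a hard stop at 0.115 m with about 22 N. After the arm left, the depth profile of the lip was level and unchanged. It read 0.1135 m against the nominal 0.115 m, which is within the camera calibration error.
- **Power rocker:** I pressed the rear end to its stop, with the fingertip at 0.0774 m and about 27 N. Its rear half now lies parallel to the deck.
- **Feed button:** I pressed it to its stop, with the fingertip at 0.0768 m against about 0.077 m expected for fully in, and about 26 N. After release its height matches the starting picture.
- **Pause and surroundings:** The pause button's height and position are the same before and after. By eye, the spare roll, tub and bottles stand where they were in the before and after pictures.

No check failed. The only mismatch was 2–3 mm between the two cameras on the printer's position, which did not matter.

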